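# Call the ready orders

## Robot

A 6-joint arm with a two-finger parallel gripper is mounted at the origin on a cart in front of the work surface, level with it; the furniture and walls round the work are solid. World frame = base frame: x ahead of the robot, y to its left, z up, the work surface at z = 0. Lengths are in mm, angles in degrees, forces in N, time in s.
With the tool pointing down it reaches from about 300 to 850 mm from the base axis. Payload 4.2 kg.
Tool frame: the origin (TCP) lies midway between the tips of the shut fingers; the grasp point (between the pads) lies env.hold_point_z behind it (env.hold_point_z is the distance from the TCP to the grasp point, in mm); z points along the fingers, y is the line along which they close (so a half turn about z gives the same grasp; the last joint's range is limited). The gripper opens to 91 mm and grips with 3 to 60 N. Pads are 32 mm wide; open, the fingers measure 118 mm over their backs; the gripper's body (76 mm by 178 mm) begins 60 mm behind the grasp point.
Start: joints at [64.4, 18.312, 89.639, -0, 72.044, -1.146], TCP at [238.032, 523.438, 185.476] pointing down, gripper open.
Joint ranges: [-177.97, 177.97], [-48.28, 115.42], [12.27, 149.76], [-77.06, 257.06], [2.81, 150.46], [-146.56, 146.56]. Speed limits (degrees/s): [147.25, 147.25, 180, 180, 180, 180].

## Interface

Orientations are given as [roll, pitch, yaw] about the fixed x, y, z axes, in that order (R = Rz(yaw) Ry(pitch) Rx(roll)).
In Python, from workcell import env, viewer, spotter gives the robot as it stands.
- The arm moves only by the tool apply_moves, never from a script. Its arguments are lists of equal length, an entry for each row: "delta_pos": the shift along the world's x, y, z normalised to -1 to 1, where 1 is 120 mm, a list of three; "rot": the turn, a rotation vector about the world's x, y, z normalised to -1 to 1, where 1 is 1.5 rad, a list of three; "hand": the opening, from 0 (shut) to 1 (fully open). A call has 1 to 10 rows; each row is the pose to reach, as a shift and turn from the pose commanded when the call began; what a row does not reach only later rows make up. A row lasts 1/12 s, in which the tool goes at most 41.7 mm and 7.16 degrees, less where a joint would pass 70% of its speed; a pose out of reach is approached as far as the arm can. A call with a number of a shift or a turn outside -1 to 1 is refused whole. A call with a gripper value outside its range is refused whole. The fingers move at their own pace and stop on an object; "newtons" is the grip in N (left out, the last holds). Time passes only in rows, so rows that repeat a pose let the fingers close. It gives the time, the measured TCP pose, the force, the opening and the grip force at its end, in the units of the state.
- env.state(): the state, without advancing time (a new reading comes with each control period).
- viewer.grab_frame(name): name is "scene" or "side" or "wrist"; returns a dict with "pixels" (480x640x3 uint8, red, green, blue), "camera_matrix" (3x3 intrinsics, pixels), "R" (3x3) and "t" (3): a world point X has camera coordinates R X + t; the wrist camera has in their place "mount" (4x4, takes a point from camera to tool coordinates, whose origin is the TCP and whose axes are the flange's). Camera axes: x right, y down, z forward; pixel columns grow to the right and rows downward; lengths in mm; the calibration is good to about 2 mm. A picture is of the moment at which its call begins: read the wrist's pose just before it. There is no depth.
- env.job_done(): hands the job in; it is judged then, once.
Trained networks look in a picture, given as the dict that the camera call returned (one of the last four; its "shot" number tells which), for a name from the list of things; names that differ only in an ending like _2 or _b are one class to them, and where a whole thing is asked for, a point or a joint stands for the part that bears it (a point fixed in the world has none). Each returns a list of dicts, best first, with "score" (0 to 1); they miss things now and then, are a little off and sometimes report something else, mostly with a low value. They report only what shows in the picture. A call takes as long as a camera call. They do not tell look-alikes from the thing itself.
- spotter.trace(picture, query): "mask" (480x640 bool, what is visible of it) and "box" ([centre column, centre row, width, height] in pixels, round what is visible of it).
- spotter.landmark_of(picture, query): "position" ([column, row] in pixels: a listed point, or the origin of a listed thing).
The state is a dict: "time_s": time; "qpos": joint angles; "qvel": joint speeds; "effort": joint torques, N m; "ee_pos": TCP position; "ee_rot": TCP orientation; "force": force on the tool from outside, world axes, zero at the start; "torque": the same for the moment, N m; "gripper_width": finger opening in mm; "gripper_force": force on a finger pad.
Only numpy, scipy, OpenCV 4.12 (cv2) and the standard library are available. Lean on these libraries where they do the work, as an engineer would, in place of code of your own. Each camera call takes 0.05 s, during which the arm holds its last target. There are 200 camera calls.

## Task

Two orders are ready at the counter: with the fingertips, lightly press the key of the large round order marker down so that it stays down, then the key of the square marker, and then tap the plunger of the counter bell down so that it rings. Leave the small round marker's key up; do not pick up, tip or push aside the markers, the bell or the things standing among them.

Things in the scene. Friction and masses are not known exactly. Their poses are not given: they have to be found in the camera images.
- large_marker: large round order marker: loose grey disc on a thin black foot, 90 mm across and 20 mm high to its flat top, with a white round key 56 mm across on top; weighs about 0.35 kg; origin at the centre of its underside, z up. Which marker stands where changes from start to start.
- large_key_top (a point): centre of the top of the white round key 56 mm across of the large marker; 38 mm above the worktop when up, about 30 mm when the key stays down, never below 23 mm (it moves with the key). The cap is sprung: under the finger it gives 1 to 2 mm before the key moves (about 3 N); once the key is down after some 10 mm in all, it gives another 5 mm up to about 10 N and then meets a hard stop
- large_key (a joint): travel of that key in m: 0 up, 0.008 fully down; it starts up, moves under about 3 N and stays where it is left
- square_marker: square order marker: loose grey block on a thin black foot, 80 x 80 mm and 20 mm high to its flat top, with a white square key 48 x 48 mm on top; weighs about 0.35 kg; origin at the centre of its underside, z up. Which marker stands where changes from start to start.
- square_key_top (a point): centre of the top of the white square key 48 x 48 mm of the square marker; 38 mm above the worktop when up, about 30 mm when the key stays down, never below 23 mm (it moves with the key). The cap is sprung: under the finger it gives 1 to 2 mm before the key moves (about 3 N); once the key is down after some 10 mm in all, it gives another 5 mm up to about 10 N and then meets a hard stop
- square_key (a joint): travel of that key in m: 0 up, 0.008 fully down; it starts up, moves under about 3 N and stays where it is left
- small_marker: small round order marker, to be left alone: loose grey disc on a thin black foot, 60 mm across and 20 mm high to its flat top, with a white round key 30 mm across on top; weighs about 0.35 kg; origin at the centre of its underside, z up. Which marker stands where changes from start to start.
- small_key_top (a point): centre of the top of the white round key 30 mm across of the small marker; 38 mm above the worktop when up, about 30 mm when the key stays down, never below 23 mm (it moves with the key). The cap is sprung: under the finger it gives 1 to 2 mm before the key moves (about 3 N); once the key is down after some 10 mm in all, it gives another 5 mm up to about 10 N and then meets a hard stop
- small_key (a joint): travel of that key in m: 0 up, 0.008 fully down; it starts up, moves under about 3 N and stays where it is left
- counter_bell: loose steel counter bell, a dome on a black ring 67 mm across, 60 mm high to the top of its plunger; about 0.22 kg; origin at the centre of its underside, z up. It swaps places with the markers between starts.
- plunger_top (a point): centre of the top of the bell's steel plunger, a mushroom button 20 mm across on top of the dome; 60 mm above the worktop when up
- bell_plunger (a joint): travel of the plunger in m: 0 up, 0.008 against its hard stop (about 7 N); a spring of about 800 N/m pushes it back up; the bell rings when it is pressed more than 3 mm
- cup: bystander: white espresso cup with coloured stripes, 60 mm across (84 mm with its handle), 49 mm high; origin at its underside
- leveller: bystander: round coffee leveller, black top over a steel foot, 63 mm across, 36 mm high; origin at its underside
- dosing_cup: bystander: open steel dosing cup, 58 mm across, 50 mm high; origin at its underside
Mind the look-alikes: they are no part of the job. Leave any red look-alike of the square_marker alone.

How it is judged:
By the outcome, as a careful person would: the job done as asked, in the order asked, and still so for the second after the job is handed in, with the robot touching nothing.
It also fails if it takes over 54 s, if anything falls off the work surface, if the arm or the gripper's body presses on something with over 40 N, if the wrist force passes 120 N, or if a joint passes its speed limit or range.

## Working session

There is one attempt and no reset: what is moved stays moved. The work goes in short steps, Python scripts to look and compute and a tool call to move; the robot and the scene stay as the last step left them, time stands still between calls to the robot, and variables do not carry over. Pictures are saved under pics/ and viewed, at most 10 in all, crops included, and the job is handed in when it is done.

Besides the shell and the picture viewer there is one more tool, called after "Emit:" as name(argument=value, ...), one argument or row to a line, values as JSON. apply_moves: Moves the arm, as the interface text tells. Its arguments: {"type":"object","properties":{"delta_pos":{"type":"array"},"rot":{"type":"array"},"hand":{"type":"array"},"newtons":{"type":"number"}},"required":["delta_pos","rot","hand"]}

```bash
mkdir -p pics; cat > h.py <<'E'
import numpy as np, cv2
from workcell import env, viewer, spotter
def ray(p,px):
    K=p["camera_matrix"];d=np.linalg.solve(K,[px[0],px[1],1.])
    if "R" in p: return -p["R"].T@p["t"], p["R"].T@d
    M=p["T"]; return M[:3,3], M[:3,:3]@d
def at(p,px,z):
    o,d=ray(p,px); return (o+d*(z-o[2])/d[2])[:2].round(1)
def grab(n):
    from scipy.spatial.transform import Rotation as Ro
    s=env.state(); p=viewer.grab_frame(n)
    if "mount" in p:
        T=np.eye(4);T[:3,:3]=Ro.from_euler("xyz",s["ee_rot"],degrees=True).as_matrix();T[:3,3]=s["ee_pos"];p["T"]=T@p["mount"]
    return p
Z=dict(large_key_top=38,square_key_top=38,small_key_top=38,plunger_top=60,cup=0,leveller=0,dosing_cup=0,large_marker=0,square_marker=0,small_marker=0,counter_bell=0)
def look(n,f,names=Z):
    p=grab(n); cv2.imwrite(f"pics/{f}.png",p["pixels"][:,:,::-1])
    for q in names:
        print(n,q,[(round(r["score"],2),np.round(r["position"]).tolist(),at(p,r["position"],Z[q]).tolist()) for r in spotter.landmark_of(p,q)[:3]])
    return p
E
python3 - <<'E'
from h import *
look("scene","scene1");look("side","side1")
s=env.state();print(s["time_s"],s["ee_pos"],s["ee_rot"],env.hold_point_z)
E
```

```text
scene large_key_top [(0.78, [330.0, 292.0], [458.0, -48.9])]
scene square_key_top [(0.86, [457.0, 297.0], [661.2, -285.6]), (0.57, [393.0, 341.0], [456.6, -249.6])]
scene small_key_top [(0.45, [253.0, 257.0], [404.8, 171.0]), (0.45, [267.0, 188.0], [604.3, 330.3])]
scene plunger_top [(0.57, [268.0, 189.0], [588.8, 308.7])]
scene cup [(0.92, [211.0, 242.0], [379.1, 318.0])]
scene leveller [(0.67, [323.0, 258.0], [547.0, 58.1])]
scene dosing_cup [(0.88, [386.0, 308.0], [541.5, -165.2])]
scene large_marker []
scene square_marker [(0.82, [387.0, 350.0], [447.9, -241.3]), (0.67, [455.0, 304.0], [666.3, -283.3]), (0.22, [258.0, 260.0], [423.8, 180.0])]
scene small_marker [(0.69, [258.0, 260.0], [424.4, 179.9])]
scene counter_bell [(0.56, [274.0, 205.0], [595.3, 296.0])]
side large_key_top [(0.58, [296.0, 268.0], [446.2, -38.0])]
side square_key_top [(0.74, [328.0, 317.0], [455.4, -245.7])]
side small_key_top [(0.46, [266.0, 230.0], [420.5, 184.7])]
side plunger_top [(0.51, [310.0, 198.0], [591.3, 316.9]), (0.47, [331.0, 317.0], [452.2, -273.9])]
side cup [(0.59, [247.0, 221.0], [392.0, 345.8])]
side leveller [(0.64, [322.0, 254.0], [547.1, 69.9])]
side dosing_cup [(0.68, [353.0, 302.0], [543.9, -166.3])]
side large_marker [(0.86, [298.0, 283.0], [448.5, -48.4])]
side square_marker [(0.91, [328.0, 334.0], [453.5, -252.3])]
side small_marker [(0.74, [246.0, 222.0], [388.0, 335.6]), (0.71, [261.0, 241.0], [407.8, 195.7])]
side counter_bell [(0.51, [312.0, 214.0], [601.0, 324.0])]
1.2 [238.03739046 523.46438828 185.48301132] [ 1.79992657e+02 -4.52669022e-04  1.55548111e+02] 18.8
```

View pics/scene1.png

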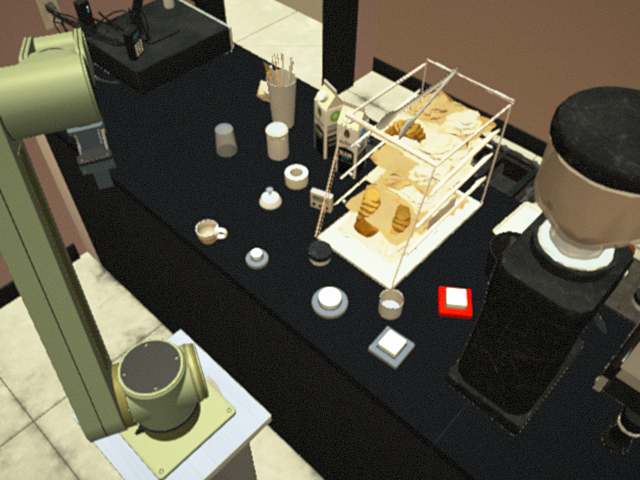

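View pics/side1.png

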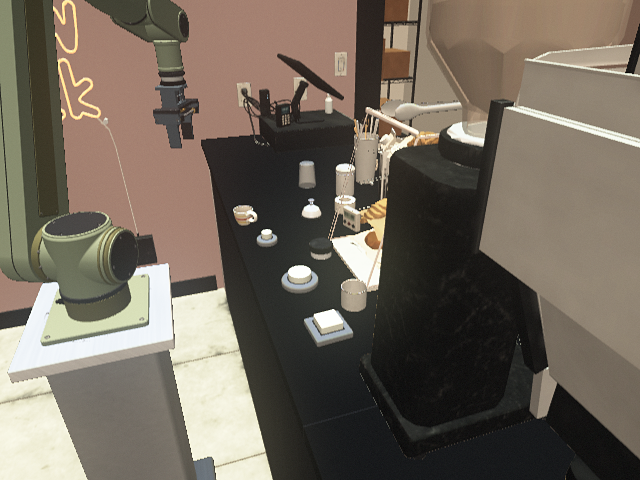

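The scene picture shows the large grey marker at (330,300), the grey square marker at (391,345) with a red look-alike at (456,300), the bell at (270,199) and the small marker at (257,258). The side picture agrees. I'm moving above the large marker with the fingers shut.

Emit:
apply_moves(
  delta_pos=[
    [0.36, -0.95, 0],
    [0.36, -0.95, 0],
    [0.36, -0.95, 0],
    [0.36, -0.95, 0],
  ],
  rot=[
    [0, 0, 0],
    [0, 0, 0],
    [0, 0, 0],
    [0, 0, 0],
  ],
  hand=[0, 0, 0, 0],
)

```text
time_s: 1.53
ee_pos: [282.2, 403.7, 185.5]
ee_rot: [-179.8, 0.1, 155.3]
force: [0.4, 0.6, 0.4]
gripper_width: 67.5
gripper_force: 0.0
```

Emit:
apply_moves(
  delta_pos=[
    [0.36, -0.95, 0],
    [0.36, -0.95, 0],
    [0.36, -0.95, 0],
    [0.36, -0.95, 0],
  ],
  rot=[
    [0, 0, 0],
    [0, 0, 0],
    [0, 0, 0],
    [0, 0, 0],
  ],
  hand=[0, 0, 0, 0],
)

```text
time_s: 1.87
ee_pos: [325.6, 290.4, 185.6]
ee_rot: [-179.9, 0.1, 155.3]
force: [-0.5, 0.3, 0.3]
gripper_width: 40.9
gripper_force: 0.0
```

Emit:
apply_moves(
  delta_pos=[
    [0.36, -0.95, 0],
    [0.36, -0.95, 0],
    [0.36, -0.95, 0],
    [0.36, -0.95, 0],
  ],
  rot=[
    [0, 0, 0],
    [0, 0, 0],
    [0, 0, 0],
    [0, 0, 0],
  ],
  hand=[0, 0, 0, 0],
)

```text
time_s: 2.2
ee_pos: [369.4, 176.9, 185.7]
ee_rot: [-179.9, 0.1, 155.2]
force: [0.1, -0.5, 0.4]
gripper_width: 13.8
gripper_force: 0.0
```

Emit:
apply_moves(
  delta_pos=[
    [0.36, -0.95, 0],
    [0.36, -0.95, 0],
    [0.36, -0.95, 0],
    [0.36, -0.95, 0],
  ],
  rot=[
    [0, 0, 0],
    [0, 0, 0],
    [0, 0, 0],
    [0, 0, 0],
  ],
  hand=[0, 0, 0, 0],
)

```text
time_s: 2.53
ee_pos: [413.3, 63.1, 185.8]
ee_rot: [-179.9, 0.2, 155.2]
force: [-0.2, 0.2, 0.6]
gripper_width: 0.2
gripper_force: 0.0
```

Emit:
apply_moves(
  delta_pos=[
    [0.36, -0.95, 0],
    [0.36, -0.95, 0],
    [0.36, -0.95, 0],
    [0.36, -0.95, 0],
    [0.36, -0.95, 0],
  ],
  rot=[
    [0, 0, 0],
    [0, 0, 0],
    [0, 0, 0],
    [0, 0, 0],
    [0, 0, 0],
  ],
  hand=[0, 0, 0, 0, 0],
)

```text
time_s: 2.95
ee_pos: [454.8, -46.9, 185.2]
ee_rot: [180.0, -0.0, 155.3]
force: [0.0, -0.1, 0.4]
gripper_width: 0.7
gripper_force: 0.0
```

```bash
python3 - <<'E'
from h import *
s=env.state();print(s["time_s"],s["ee_pos"],s["ee_rot"],s["gripper_width"],s["force"])
look("wrist","w1",["large_key_top","square_key_top","leveller","dosing_cup"])
p=grab("scene")
for px in [(450,375),(393,283),(323,235),(320,205),(296,187)]: print(px,at(p,px,0))
E
```

```text
2.95 [454.81646556 -46.86805284 185.24833822] [ 1.79956972e+02 -3.52552841e-02  1.55348661e+02] 0.741642895340347 [ 0.04551934 -0.08829777  0.42948045]
wrist large_key_top [(0.92, [312.0, 222.0], [449.1, -54.7])]
wrist square_key_top [(0.64, [156.0, 294.0], [451.4, -245.3])]
wrist leveller [(0.93, [441.0, 243.0], [542.5, 68.4])]
wrist dosing_cup []
(450, 375) [ 496.6 -388.1]
(393, 283) [ 612.4 -129.3]
(323, 235) [608.6 114.3]
(320, 205) [687.2 199.6]
(296, 187) [692.4 302.5]
```

View pics/w1.png

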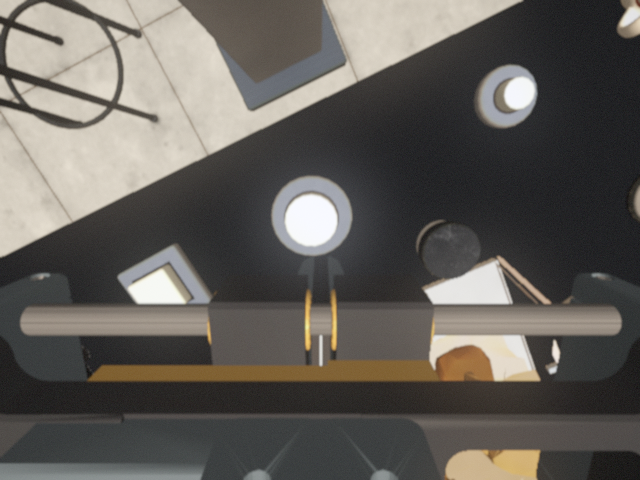

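The wrist picture shows the large key at (312,220), right below the fingers. I'm stepping over by about 6 mm and going down.

Emit:
apply_moves(
  delta_pos=[
    [-0.04, -0.04, -0.3],
    [-0.04, -0.04, -0.6],
    [-0.04, -0.04, -0.9],
    [-0.04, -0.04, -1.0],
    [-0.04, -0.04, -1.0],
  ],
  rot=[
    [0, 0, 0],
    [0, 0, 0],
    [0, 0, 0],
    [0, 0, 0],
    [0, 0, 0],
  ],
  hand=[0, 0, 0, 0, 0],
)

```text
time_s: 3.67
ee_pos: [446.2, -50.1, 62.6]
ee_rot: [-179.9, -0.4, 155.6]
force: [-0.2, -1.0, -0.2]
gripper_width: 0.4
gripper_force: 0.0
```

Emit:
apply_moves(
  delta_pos=[
    [0, 0, -0.1],
    [0, 0, -0.18],
    [0, 0, -0.22],
    [0, 0, -0.25],
    [0, 0, -0.28],
    [0, 0, -0.3],
    [0, 0, -0.31],
    [0, 0, -0.32],
    [0, 0, -0.32],
  ],
  rot=[
    [0, 0, 0],
    [0, 0, 0],
    [0, 0, 0],
    [0, 0, 0],
    [0, 0, 0],
    [0, 0, 0],
    [0, 0, 0],
    [0, 0, 0],
    [0, 0, 0],
  ],
  hand=[0, 0, 0, 0, 0, 0, 0, 0, 0],
)

```text
time_s: 4.42
ee_pos: [449.3, -51.4, 27.1]
ee_rot: [180.0, 0.0, 155.5]
force: [0.8, 0.5, 0.6]
gripper_width: 0.3
gripper_force: 0.0
```

```bash
python3 - <<'E'
from h import *
for i in range(4):
    p=grab("wrist" if i==3 else "side"); s=env.state();print(s["time_s"],s["ee_pos"].round(1) if hasattr(s["ee_pos"],"round") else s["ee_pos"],s["force"])
q=grab("side")["pixels"]
a=cv2.resize(q[220:320,240:360],(480,400),interpolation=cv2.INTER_CUBIC); b=cv2.resize(p["pixels"],(533,400))
cv2.imwrite("pics/c2.png",cv2.resize(np.hstack([a,b]),(800,316))[:,:,::-1])
E
```

```text
4.4667 [449.3 -51.4  27.2] [0.37158616 0.23712626 1.1689457 ]
4.5167 [449.3 -51.4  27.2] [-0.94932279 -0.23649304  0.76825815]
4.5667 [449.4 -51.4  27.2] [ 0.21369181  0.3583227  -0.20074606]
4.6167 [449.4 -51.4  27.2] [-0.3373345  -0.44193121  0.33894041]
```

View pics/c2.png

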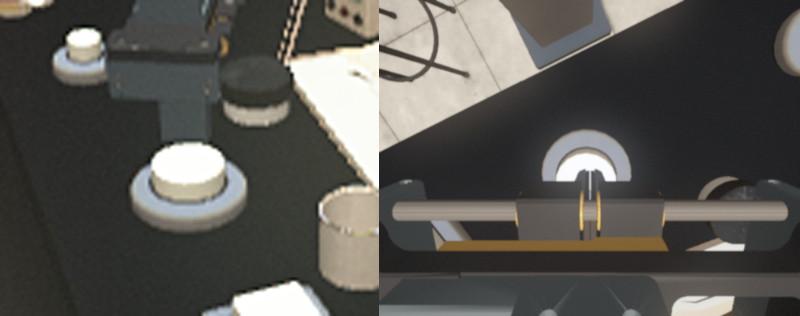

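```bash
python3 - <<'E'
from h import *
t=np.array(env.state()["ee_pos"]);out=[]
for n in ["scene","side"]:
    p=look(n,n+"2",["large_key_top","large_marker"])
    v=p["camera_matrix"]@(p["R"]@t+p["t"]);u=v[:2]/v[2];print("tcp",u)
    im=p["pixels"].copy(); x,y=u.astype(int)
    c=cv2.resize(im[y-45:y+45,x-45:x+45],(400,400),interpolation=cv2.INTER_CUBIC); cv2.circle(c,(200,200),3,(255,0,0),-1);out.append(c)
    for r in spotter.trace(p,"large_marker")[:1]: print(r["score"],r["box"])
cv2.imwrite("pics/c3.png",np.hstack(out)[:,:,::-1])
look("wrist","w3",["large_key_top"])
E
```

```text
scene large_key_top [(0.65, [332.0, 294.0], [458.8, -55.8])]
scene large_marker [(0.82, [328.0, 302.0], [452.1, -47.5]), (0.73, [271.0, 205.0], [590.7, 302.5])]
tcp [328.09576253 297.30900269]
0.93 [328.4, 306.1, 34.2, 33.6]
side large_key_top [(0.86, [296.0, 269.0], [444.8, -43.9])]
side large_marker [(0.61, [297.0, 283.0], [444.8, -48.0])]
tcp [298.82481048 273.87002699]
0.63 [245.8, 216.4, 23.1, 19.7]
wrist large_key_top [(0.93, [314.0, 279.0], [448.3, -55.7])]
```

View pics/c3.png

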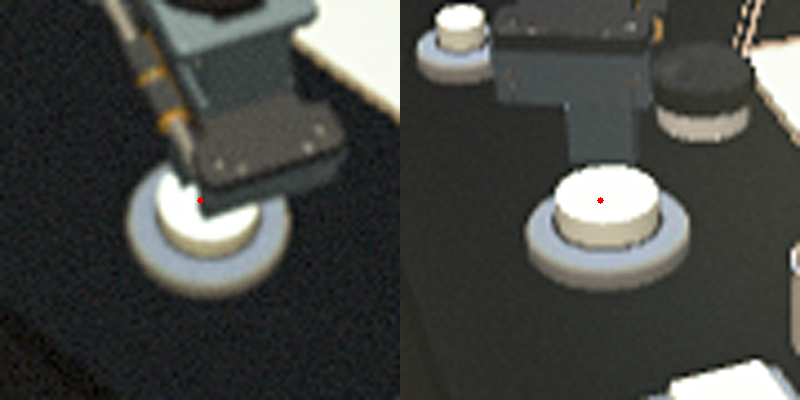

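```bash
python3 - <<'E'
from h import *
p=grab("wrist");M=np.linalg.inv(p["mount"]);print(p["mount"].round(2))
for z in [10,0,-10,-19,-30]:
    v=p["camera_matrix"]@(M@[0,0,z,1])[:3];print(z,v[:2]/v[2])
im=p["pixels"];cv2.imwrite("pics/c4.png",cv2.resize(im[180:380,200:440],(720,600),interpolation=cv2.INTER_CUBIC)[:,:,::-1])
E
```

```text
[[  -0.     -0.97   -0.25   71.87]
 [   1.     -0.      0.     -0.76]
 [  -0.     -0.25    0.97 -198.97]
 [   0.      0.      0.      1.  ]]
10 [321.58414735 266.03864688]
0 [321.6427654  271.27013372]
-10 [321.70702907 277.00547588]
-19 [321.77039803 282.66096747]
-30 [321.85610345 290.30992155]
```

View pics/c4.png

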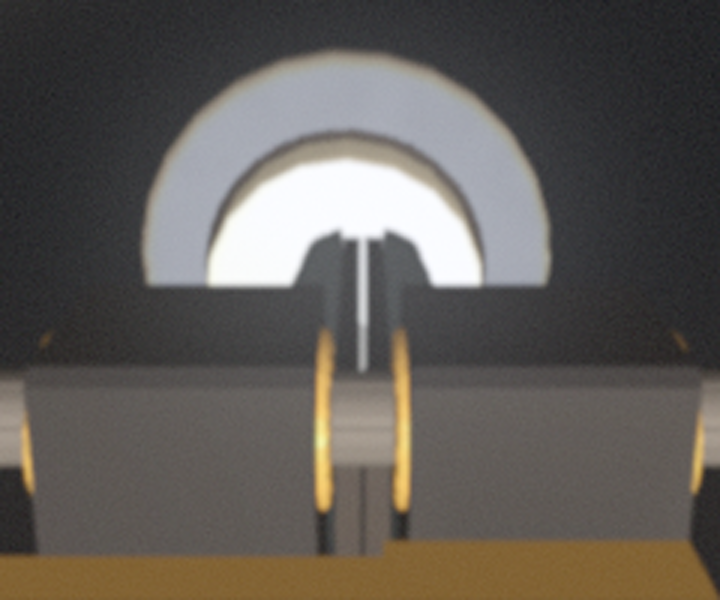

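The crop shows the fingertips over the key (ending near row 258) without contact: the real tips sit higher than the reported TCP. I'm descending slowly by force.

Emit:
apply_moves(
  delta_pos=[
    [0, 0, -0.02],
    [0, 0, -0.03],
    [0, 0, -0.04],
    [0, 0, -0.05],
    [0, 0, -0.05],
  ],
  rot=[
    [0, 0, 0],
    [0, 0, 0],
    [0, 0, 0],
    [0, 0, 0],
    [0, 0, 0],
  ],
  hand=[0, 0, 0, 0, 0],
)

```text
time_s: 5.63
ee_pos: [449.0, -51.3, 20.8]
ee_rot: [-180.0, -0.0, 155.5]
force: [-0.6, -0.1, 0.0]
gripper_width: 0.4
gripper_force: 0.0
```

Emit:
apply_moves(
  delta_pos=[
    [0, 0, -0.01],
    [0, 0, -0.02],
    [0, 0, -0.02],
  ],
  rot=[
    [0, 0, 0],
    [0, 0, 0],
    [0, 0, 0],
  ],
  hand=[0, 0, 0],
)

```text
time_s: 5.88
ee_pos: [449.1, -51.3, 18.4]
ee_rot: [-180.0, -0.0, 155.5]
force: [0.3, -0.2, -0.6]
gripper_width: 0.2
gripper_force: 0.0
```

Emit:
apply_moves(
  delta_pos=[
    [0, 0, -0.01],
    [0, 0, -0.015],
    [0, 0, -0.015],
  ],
  rot=[
    [0, 0, 0],
    [0, 0, 0],
    [0, 0, 0],
  ],
  hand=[0, 0, 0],
)

```text
time_s: 6.13
ee_pos: [449.1, -51.4, 16.8]
ee_rot: [180.0, -0.0, 155.5]
force: [-0.2, 0.2, -0.1]
gripper_width: 0.2
gripper_force: 0.0
```

Emit:
apply_moves(
  delta_pos=[
    [0, 0, -0.01],
    [0, 0, -0.02],
    [0, 0, -0.02],
  ],
  rot=[
    [0, 0, 0],
    [0, 0, 0],
    [0, 0, 0],
  ],
  hand=[0, 0, 0],
)

```text
time_s: 6.38
ee_pos: [449.0, -51.3, 14.3]
ee_rot: [-180.0, -0.0, 155.5]
force: [-0.1, -0.8, -0.2]
gripper_width: 0.4
gripper_force: 0.0
```

```bash
python3 - <<'E'
from h import *
out=[]
for n,(x,y) in [("scene",(330,297)),("side",(299,272))]:
    p=grab(n);c=p["pixels"][y-40:y+40,x-40:x+40]
    out.append(cv2.resize(c,(400,400),interpolation=cv2.INTER_CUBIC))
cv2.imwrite("pics/c5.png",np.hstack(out)[:,:,::-1]);print(env.state()["force"],env.state()["ee_pos"])
E
```

```text
[ 0.08639104 -0.01578311  0.07342125] [449.19998397 -51.34639483  14.39803233]
```

View pics/c5.png

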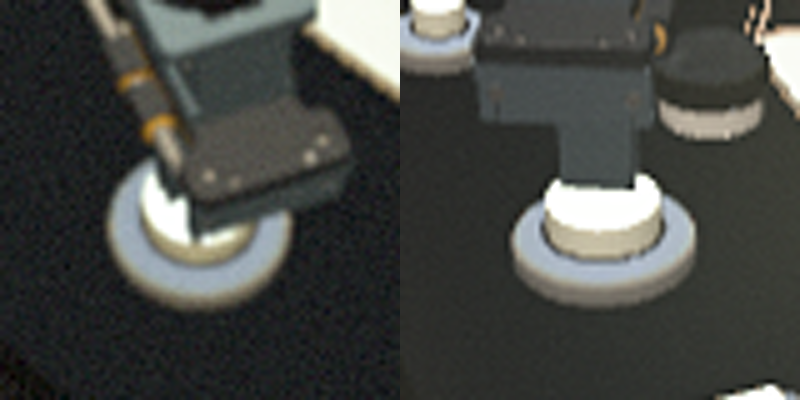

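The side crop shows the finger's lower edge at (598,183), over the rear half of the key top and still clear of it. I'm continuing down.

Emit:
apply_moves(
  delta_pos=[
    [0, 0, -0.01],
    [0, 0, -0.02],
    [0, 0, -0.02],
  ],
  rot=[
    [0, 0, 0],
    [0, 0, 0],
    [0, 0, 0],
  ],
  hand=[0, 0, 0],
)

```text
time_s: 6.73
ee_pos: [449.0, -51.3, 11.9]
ee_rot: [-180.0, -0.0, 155.5]
force: [0.3, 0.0, -0.3]
gripper_width: 0.5
gripper_force: 0.0
```

Emit:
apply_moves(
  delta_pos=[
    [0, 0, -0.01],
    [0, 0, -0.015],
    [0, 0, -0.015],
  ],
  rot=[
    [0, 0, 0],
    [0, 0, 0],
    [0, 0, 0],
  ],
  hand=[0, 0, 0],
)

```text
time_s: 6.98
ee_pos: [449.1, -51.3, 10.1]
ee_rot: [180.0, -0.0, 155.5]
force: [-0.2, -0.1, 0.3]
gripper_width: 0.5
gripper_force: 0.0
```

Emit:
apply_moves(
  delta_pos=[
    [0, 0, -0.01],
    [0, 0, -0.015],
    [0, 0, -0.015],
  ],
  rot=[
    [0, 0, 0],
    [0, 0, 0],
    [0, 0, 0],
  ],
  hand=[0, 0, 0],
)

```text
time_s: 7.23
ee_pos: [449.3, -51.4, 8.5]
ee_rot: [180.0, 0.0, 155.5]
force: [-0.0, -0.1, 1.9]
gripper_width: 0.6
gripper_force: 1.2
```

Emit:
apply_moves(
  delta_pos=[
    [0, 0, -0.01],
    [0, 0, -0.015],
    [0, 0, -0.015],
  ],
  rot=[
    [0, 0, 0],
    [0, 0, 0],
    [0, 0, 0],
  ],
  hand=[0, 0, 0],
)

```text
time_s: 7.48
ee_pos: [449.3, -51.4, 6.7]
ee_rot: [180.0, 0.0, 155.5]
force: [-0.4, -0.3, 3.1]
gripper_width: 0.6
gripper_force: 1.3
```

```bash
python3 - <<'E'
from h import *
out=[]
for n,(x,y) in [("scene",(330,297)),("side",(299,272))]:
    p=grab(n);c=p["pixels"][y-40:y+40,x-40:x+40]
    out.append(cv2.resize(c,(400,400),interpolation=cv2.INTER_CUBIC))
cv2.imwrite("pics/c6.png",np.hstack(out)[:,:,::-1]);print(env.state()["force"],env.state()["ee_pos"],env.state()["effort"])
E
```

```text
[-0.05228633  0.05821628  2.26968845] [449.33340472 -51.35702387   6.73052628] [-3.35830450e-02 -3.29965460e+01 -1.49189150e+01 -2.26024515e-02
 -4.28612635e-02 -7.84422427e-04]
```

View pics/c6.png

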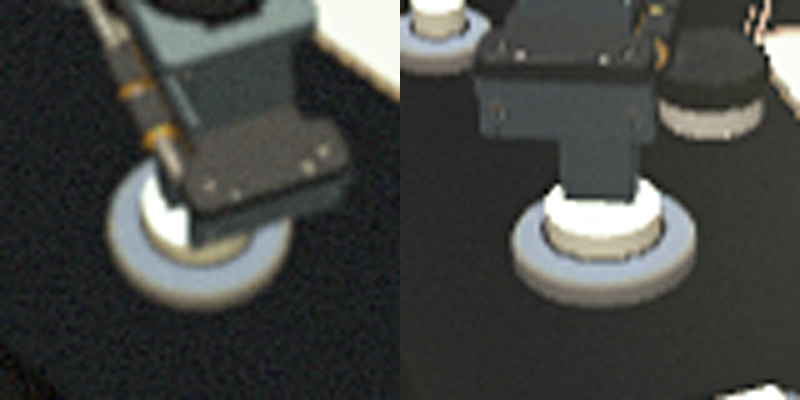

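Contact came at about TCP z = 9 with roughly 3 N, so the tips are some 29 mm above the reported TCP. The picture shows the finger on the key top. I'll press until the force rises past 3 N.

Emit:
apply_moves(
  delta_pos=[
    [0, 0, -0.01],
    [0, 0, -0.02],
    [0, 0, -0.03],
    [0, 0, -0.04],
    [0, 0, -0.05],
    [0, 0, -0.05],
  ],
  rot=[
    [0, 0, 0],
    [0, 0, 0],
    [0, 0, 0],
    [0, 0, 0],
    [0, 0, 0],
    [0, 0, 0],
  ],
  hand=[0, 0, 0, 0, 0, 0],
)

```text
time_s: 8.08
ee_pos: [449.3, -51.4, 0.5]
ee_rot: [180.0, -0.0, 155.5]
force: [0.5, 0.2, 3.3]
gripper_width: 0.3
gripper_force: 1.3
```

Emit:
apply_moves(
  delta_pos=[
    [0, 0, -0.01],
    [0, 0, -0.015],
    [0, 0, -0.015],
  ],
  rot=[
    [0, 0, 0],
    [0, 0, 0],
    [0, 0, 0],
  ],
  hand=[0, 0, 0],
)

```text
time_s: 8.33
ee_pos: [449.3, -51.4, -1.1]
ee_rot: [180.0, 0.0, 155.5]
force: [-0.4, 0.6, 4.4]
gripper_width: 0.6
gripper_force: 2.2
```

Emit:
apply_moves(
  delta_pos=[
    [0, 0, -0.01],
    [0, 0, -0.015],
    [0, 0, -0.015],
  ],
  rot=[
    [0, 0, 0],
    [0, 0, 0],
    [0, 0, 0],
  ],
  hand=[0, 0, 0],
)

```text
time_s: 8.58
ee_pos: [449.4, -51.4, -2.8]
ee_rot: [180.0, 0.0, 155.6]
force: [-0.8, -0.2, 6.3]
gripper_width: 0.3
gripper_force: 3.2
```

The large key is down at 6.3 N. I'm lifting and moving to the square marker.

Emit:
apply_moves(
  delta_pos=[
    [0, 0, 0.1],
    [0, 0, 0.4],
    [0, 0, 0.7],
    [0, 0, 0.85],
    [0, 0, 0.85],
  ],
  rot=[
    [0, 0, 0],
    [0, 0, 0],
    [0, 0, 0],
    [0, 0, 0],
    [0, 0, 0],
  ],
  hand=[0, 0, 0, 0, 0],
)

```text
time_s: 9.0
ee_pos: [452.2, -51.8, 102.7]
ee_rot: [179.9, 0.5, 155.5]
force: [1.1, 0.0, -0.3]
gripper_width: 0.4
gripper_force: 0.0
```

Emit:
apply_moves(
  delta_pos=[
    [0.02, -0.3, 0],
    [0.02, -0.6, 0],
    [0.02, -0.81, 0],
    [0.02, -0.81, 0],
  ],
  rot=[
    [0, 0, 0],
    [0, 0, 0],
    [0, 0, 0],
    [0, 0, 0],
  ],
  hand=[0, 0, 0, 0],
)

```text
time_s: 9.33
ee_pos: [451.3, -152.0, 97.7]
ee_rot: [-179.9, -0.0, 155.4]
force: [0.6, 0.4, 0.0]
gripper_width: 0.7
gripper_force: 0.0
```

Emit:
apply_moves(
  delta_pos=[
    [0.02, -0.3, 0],
    [0.02, -0.6, 0],
    [0.02, -0.81, 0],
    [0.02, -0.81, 0],
    [0.02, -0.81, 0],
  ],
  rot=[
    [0, 0, 0],
    [0, 0, 0],
    [0, 0, 0],
    [0, 0, 0],
    [0, 0, 0],
  ],
  hand=[0, 0, 0, 0, 0],
)

```text
time_s: 9.75
ee_pos: [453.2, -245.7, 97.6]
ee_rot: [179.9, -0.2, 155.4]
force: [0.1, -0.0, -0.4]
gripper_width: 0.3
gripper_force: 0.0
```

```bash
python3 - <<'E'
from h import *
p=look("wrist","w7",["square_key_top","large_key_top"])
q=look("side","side7",["square_key_top","large_key_top"])
s=env.state();print(s["time_s"],s["ee_pos"],s["force"])
a=cv2.resize(q["pixels"][230:350,240:380],(467,400),interpolation=cv2.INTER_CUBIC)
cv2.imwrite("pics/c7.png",cv2.resize(np.hstack([a,cv2.resize(p["pixels"],(533,400))]),(800,320))[:,:,::-1])
E
```

```text
wrist square_key_top [(0.83, [318.0, 247.0], [452.8, -248.5])]
wrist large_key_top [(0.78, [545.0, 137.0], [446.3, -61.9]), (0.59, [321.0, 247.0], [454.1, -246.4])]
side square_key_top [(0.78, [328.0, 318.0], [455.6, -247.6])]
side large_key_top [(0.72, [296.0, 271.0], [443.5, -52.1])]
10.05 [ 453.97161495 -244.59123868   98.97211138] [-0.37395765  0.41130986  0.02338454]
```

View pics/c7.png

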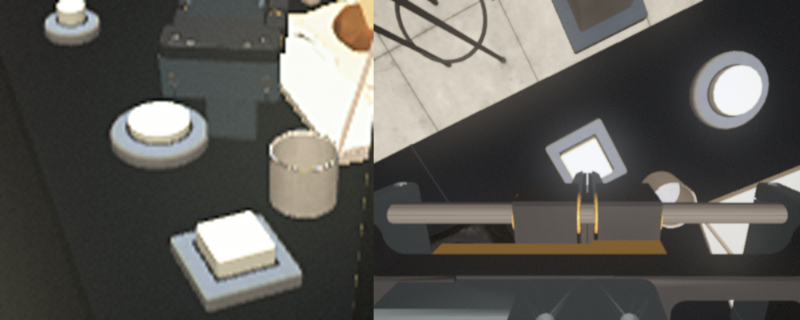

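The picture shows the large key sitting lower than before, and the square key in line under the fingers. The dosing cup is near the gripper's end, so I'm turning the tool 25° before descending.

Emit:
apply_moves(
  delta_pos=[
    [0, -0.025, 0],
    [0, -0.025, 0],
    [0, -0.025, 0],
    [0, -0.025, 0],
    [0, -0.025, 0],
  ],
  rot=[
    [0, 0, 0.08],
    [0, 0, 0.16],
    [0, 0, 0.24],
    [0, 0, 0.29],
    [0, 0, 0.29],
  ],
  hand=[0, 0, 0, 0, 0],
)

```text
time_s: 10.47
ee_pos: [454.1, -248.1, 99.2]
ee_rot: [180.0, 0.0, -179.4]
force: [-1.1, -0.3, -0.2]
gripper_width: 0.4
gripper_force: 0.0
```

Emit:
apply_moves(
  delta_pos=[
    [0, 0, -0.2],
    [0, 0, -0.4],
    [0, 0, -0.6],
    [0, 0, -0.68],
    [0, 0, -0.7],
    [0, 0, -0.7],
    [0, 0, -0.7],
  ],
  rot=[
    [0, 0, 0],
    [0, 0, 0],
    [0, 0, 0],
    [0, 0, 0],
    [0, 0, 0],
    [0, 0, 0],
    [0, 0, 0],
  ],
  hand=[0, 0, 0, 0, 0, 0, 0],
)

```text
time_s: 11.05
ee_pos: [455.0, -249.2, 16.1]
ee_rot: [-179.9, 0.1, -179.6]
force: [-0.3, 0.1, -0.2]
gripper_width: 0.2
gripper_force: 0.0
```

```bash
python3 - <<'E'
from h import *
p=look("wrist","w8",["square_key_top"])
s=env.state();print(s["time_s"],s["ee_pos"],s["ee_rot"],s["force"],s["qpos"])
E
```

```text
wrist square_key_top [(0.74, [323.0, 281.0], [452.7, -248.0])]
11.15 [ 455.08573969 -249.29681535   16.3827409 ] [-1.79923592e+02  1.39851833e-01 -1.79544574e+02] [ 0.51829341  0.83654912 -0.71182561] [-2.99874305e+01  2.30375423e+01  1.10269201e+02  6.86951409e-03
  4.65339711e+01 -1.20447482e+02]
```

Emit:
apply_moves(
  delta_pos=[
    [0, 0, -0.02],
    [0, 0, -0.04],
    [0, 0, -0.06],
    [0, 0, -0.08],
    [0, 0, -0.09],
    [0, 0, -0.1],
    [0, 0, -0.11],
    [0, 0, -0.12],
    [0, 0, -0.12],
  ],
  rot=[
    [0, 0, 0],
    [0, 0, 0],
    [0, 0, 0],
    [0, 0, 0],
    [0, 0, 0],
    [0, 0, 0],
    [0, 0, 0],
    [0, 0, 0],
    [0, 0, 0],
  ],
  hand=[0, 0, 0, 0, 0, 0, 0, 0, 0],
)

```text
time_s: 11.9
ee_pos: [454.4, -249.0, 0.6]
ee_rot: [-180.0, 0.0, -179.5]
force: [1.4, -1.2, 2.8]
gripper_width: 0.1
gripper_force: 1.3
```

Emit:
apply_moves(
  delta_pos=[
    [0, 0, -0.01],
    [0, 0, -0.02],
    [0, 0, -0.02],
  ],
  rot=[
    [0, 0, 0],
    [0, 0, 0],
    [0, 0, 0],
  ],
  hand=[0, 0, 0],
)

```text
time_s: 12.15
ee_pos: [454.4, -249.0, -1.6]
ee_rot: [-180.0, 0.0, -179.5]
force: [1.3, -0.8, 4.6]
gripper_width: 0.3
gripper_force: 2.5
```

Emit:
apply_moves(
  delta_pos=[
    [0, 0, -0.005],
    [0, 0, -0.012],
    [0, 0, -0.012],
  ],
  rot=[
    [0, 0, 0],
    [0, 0, 0],
    [0, 0, 0],
  ],
  hand=[0, 0, 0],
)

```text
time_s: 12.4
ee_pos: [454.4, -249.0, -2.8]
ee_rot: [-180.0, 0.0, -179.5]
force: [0.8, -0.4, 6.2]
gripper_width: 0.7
gripper_force: 3.2
```

Square key down at 6.2 N. I'm lifting and moving to the bell around the front of the stand.

Emit:
apply_moves(
  delta_pos=[
    [0, 0, 0.1],
    [0, 0, 0.4],
    [0, 0, 0.7],
    [0, 0, 1.0],
    [0, 0, 1.0],
  ],
  rot=[
    [0, 0, 0],
    [0, 0, 0],
    [0, 0, 0],
    [0, 0, 0],
    [0, 0, 0],
  ],
  hand=[0, 0, 0, 0, 0],
)

```text
time_s: 12.82
ee_pos: [457.3, -250.6, 122.9]
ee_rot: [-179.7, 0.6, -179.5]
force: [1.6, -0.8, 0.4]
gripper_width: 0.4
gripper_force: 0.0
```

Emit:
apply_moves(
  delta_pos=[
    [0, 0.3, 0.1],
    [0, 0.6, 0.2],
    [0, 0.93, 0.25],
    [0, 0.93, 0.25],
  ],
  rot=[
    [0, 0, 0],
    [0, 0, 0],
    [0, 0, 0],
    [0, 0, 0],
  ],
  hand=[0, 0, 0, 0],
)

```text
time_s: 13.15
ee_pos: [452.9, -131.7, 147.0]
ee_rot: [179.8, -0.1, -179.3]
force: [-1.0, -0.1, -0.7]
gripper_width: 0.8
gripper_force: 0.0
```

Emit:
apply_moves(
  delta_pos=[
    [0, 0.3, 0],
    [0, 0.6, 0],
    [0, 0.93, 0],
    [0, 0.93, 0],
  ],
  rot=[
    [0, 0, 0],
    [0, 0, 0],
    [0, 0, 0],
    [0, 0, 0],
  ],
  hand=[0, 0, 0, 0],
)

```text
time_s: 13.48
ee_pos: [452.4, -20.3, 145.7]
ee_rot: [179.8, -0.2, -179.2]
force: [-1.2, -0.1, -0.2]
gripper_width: 0.5
gripper_force: 0.0
```

Emit:
apply_moves(
  delta_pos=[
    [0, 0.3, 0],
    [0, 0.6, 0],
    [0, 0.93, 0],
    [0, 0.93, 0],
  ],
  rot=[
    [0, 0, 0],
    [0, 0, 0],
    [0, 0, 0],
    [0, 0, 0],
  ],
  hand=[0, 0, 0, 0],
)

```text
time_s: 13.82
ee_pos: [453.3, 90.9, 145.9]
ee_rot: [179.8, -0.1, -179.2]
force: [0.1, -0.4, 1.0]
gripper_width: 0.6
gripper_force: 0.0
```

Emit:
apply_moves(
  delta_pos=[
    [0.15, 0.3, 0],
    [0.3, 0.6, 0],
    [0.57, 0.93, 0],
    [0.57, 0.93, 0],
    [0.57, 0.93, 0],
  ],
  rot=[
    [0, 0, 0],
    [0, 0, 0],
    [0, 0, 0],
    [0, 0, 0],
    [0, 0, 0],
  ],
  hand=[0, 0, 0, 0, 0],
)

```text
time_s: 14.23
ee_pos: [523.6, 198.7, 145.2]
ee_rot: [-180.0, -0.1, -179.4]
force: [-0.3, -0.4, 0.5]
gripper_width: 0.6
gripper_force: 0.0
```

Emit:
apply_moves(
  delta_pos=[
    [0.15, 0.3, 0],
    [0.3, 0.6, 0],
    [0.57, 0.93, 0],
    [0.57, 0.93, 0],
    [0.57, 0.93, 0],
    [0.57, 0.93, 0],
  ],
  rot=[
    [0, 0, 0],
    [0, 0, 0],
    [0, 0, 0],
    [0, 0, 0],
    [0, 0, 0],
    [0, 0, 0],
  ],
  hand=[0, 0, 0, 0, 0, 0],
)

```text
time_s: 14.73
ee_pos: [589.8, 307.0, 145.7]
ee_rot: [-179.9, -0.2, -179.6]
force: [0.4, -0.2, -0.3]
gripper_width: 0.4
gripper_force: 0.0
```

```bash
python3 - <<'E'
from h import *
p=look("wrist","w9",["plunger_top","counter_bell","small_key_top"])
q=look("side","side9",["plunger_top","square_key_top","large_key_top"])
look("scene","scene9",["plunger_top","counter_bell"])
s=env.state();print(s["time_s"],s["ee_pos"],s["force"])
a=cv2.resize(q["pixels"][180:350,230:390],(376,400),interpolation=cv2.INTER_CUBIC)
cv2.imwrite("pics/c9.png",cv2.resize(np.hstack([a,cv2.resize(p["pixels"],(533,400))]),(800,352))[:,:,::-1])
E
```

```text
wrist plunger_top [(0.66, [323.0, 241.0], [592.0, 308.9])]
wrist counter_bell [(0.89, [322.0, 227.0], [592.5, 307.8])]
wrist small_key_top [(0.56, [167.0, 23.0], [417.3, 181.5])]
side plunger_top [(0.56, [309.0, 199.0], [586.3, 305.8]), (0.42, [299.0, 284.0], [425.5, -141.7])]
side square_key_top [(0.77, [329.0, 321.0], [453.7, -258.5])]
side large_key_top [(0.75, [297.0, 273.0], [441.7, -64.7])]
scene plunger_top [(0.39, [269.0, 187.0], [594.8, 311.8])]
scene counter_bell [(0.72, [270.0, 205.0], [589.4, 304.4]), (0.35, [385.0, 352.0], [441.6, -242.5])]
15.2833 [590.74163553 309.05044444 147.00764758] [-0.15660248  0.52901081  0.09484683]
```

View pics/c9.png

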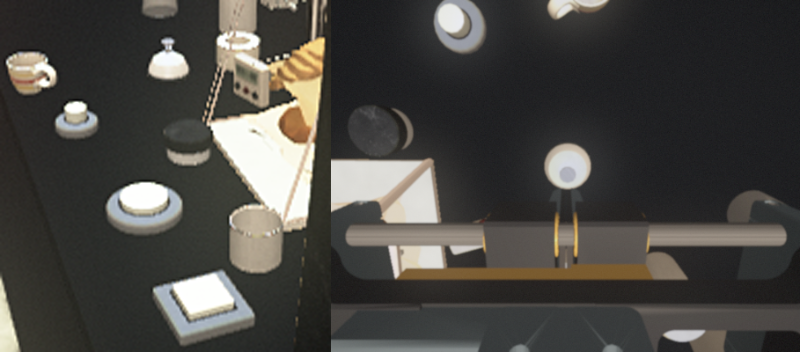

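The side crop shows both large and square keys down and the small key up. The wrist picture shows the plunger directly under the fingertips. I'm checking the tall neighbours before descending.

```bash
python3 - <<'E'
from h import *
p=grab("scene")
for px in [(227,154),(218,152),(277,157),(266,154),(297,186),(286,183)]: print(px,at(p,px,0))
print(env.state()["ee_pos"])
E
```

```text
(227, 154) [648.6 563.8]
(218, 152) [635.4 591.5]
(277, 157) [747.1 440.4]
(266, 154) [733.1 475.5]
(297, 186) [697.5 303.4]
(286, 183) [684.  336.3]
[590.77724362 309.16755109 146.96044425]
```

Emit:
apply_moves(
  delta_pos=[
    [0, 0, -0.2],
    [0, 0, -0.4],
    [0, 0, -0.6],
    [0, 0, -0.75],
    [0, 0, -0.85],
    [0, 0, -0.88],
    [0, 0, -0.9],
    [0, 0, -0.9],
    [0, 0, -0.9],
  ],
  rot=[
    [0, 0, 0],
    [0, 0, 0],
    [0, 0, 0],
    [0, 0, 0],
    [0, 0, 0],
    [0, 0, 0],
    [0, 0, 0],
    [0, 0, 0],
    [0, 0, 0],
  ],
  hand=[0, 0, 0, 0, 0, 0, 0, 0, 0],
)

```text
time_s: 16.08
ee_pos: [591.7, 309.7, 40.1]
ee_rot: [179.9, 0.1, -179.5]
force: [0.0, 0.3, 0.3]
gripper_width: -0.1
gripper_force: 0.0
```

Emit:
apply_moves(
  delta_pos=[
    [0, 0, -0.02],
    [0, 0, -0.04],
    [0, 0, -0.06],
    [0, 0, -0.08],
    [0, 0, -0.08],
  ],
  rot=[
    [0, 0, 0],
    [0, 0, 0],
    [0, 0, 0],
    [0, 0, 0],
    [0, 0, 0],
  ],
  hand=[0, 0, 0, 0, 0],
)

```text
time_s: 16.5
ee_pos: [591.1, 309.4, 29.1]
ee_rot: [180.0, 0.0, -179.5]
force: [0.6, 0.4, 2.0]
gripper_width: 0.3
gripper_force: 1.0
```

Emit:
apply_moves(
  delta_pos=[
    [0, 0, -0.015],
    [0, 0, -0.03],
    [0, 0, -0.03],
  ],
  rot=[
    [0, 0, 0],
    [0, 0, 0],
    [0, 0, 0],
  ],
  hand=[0, 0, 0],
)

```text
time_s: 16.75
ee_pos: [591.1, 309.4, 25.9]
ee_rot: [180.0, 0.0, -179.5]
force: [-0.1, 0.4, 4.2]
gripper_width: 0.6
gripper_force: 2.3
```

4.2 N on the 800 N/m spring is about 5 mm, so the bell rang. I'm lifting clear.

Emit:
apply_moves(
  delta_pos=[
    [0, 0, 0.1],
    [0, 0, 0.3],
    [0, 0, 0.6],
    [0, 0, 0.9],
    [0, 0, 1.0],
    [0, 0, 1.0],
    [0, 0, 1.0],
  ],
  rot=[
    [0, 0, 0],
    [0, 0, 0],
    [0, 0, 0],
    [0, 0, 0],
    [0, 0, 0],
    [0, 0, 0],
    [0, 0, 0],
  ],
  hand=[0, 0, 0, 0, 0, 0, 0],
)

```text
time_s: 17.33
ee_pos: [590.7, 309.2, 146.3]
ee_rot: [180.0, 0.0, -179.5]
force: [0.1, -0.2, -1.3]
gripper_width: 0.6
gripper_force: 0.0
```

```bash
python3 - <<'E'
from h import *
look("side","sideF",["plunger_top","square_key_top","large_key_top"])
s=env.state();print(s["time_s"],s["ee_pos"],s["force"])
print(env.job_done())
E
```

```text
side plunger_top [(0.49, [310.0, 199.0], [590.9, 309.2])]
side square_key_top [(0.88, [327.0, 325.0], [445.2, -269.0])]
side large_key_top [(0.58, [296.0, 271.0], [441.2, -53.2])]
17.5333 [589.72353238 308.71046731 143.52527066] [ 0.922647   -0.78355237 -0.25492167]
the job is handed in; nothing more can be done
None
```

I pressed the large round key down (6.3 N), then the square key (6.2 N), then tapped the bell plunger about 5 mm (it rings past 3 mm), left the small key and bystanders untouched, and handed the job in at 17.5 s; no verdict came back.

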